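# Open a sprung test jig and take the circuit board off its pins

### The job

Press the latch pad at the low front edge of the sloping test jig so that its clear cover springs fully open by itself; keep out of its way and never touch it, nor let the board touch it. Then take the circuit board by its heat sink, draw it straight off its two sloping locating pins without cocking it, and gently set it down flat inside the open grey tray, heat sink up. Let go, and leave everything else on the bench where it is.

Things in the scene. Friction and masses are not known exactly. Their poses are not given: they have to be found in the camera images.
- deck: White top plate of the sloping jig, fixed; low end faces the robot. Origin on its upper face under the board's middle; x up the slope (28 deg above level) to the hinge, y across, z its normal (28 deg off vertical). Spans x -148..95 mm, y +-75. Side walls y +-72, x -70..90, 30 high; hinge posts x 85, y +-62, 62 high. Pins of 6 mm along z at (46, 33) and (-46, -33), tips at z 24 mm.
- seat (a point): Fixed point of the deck at (0, 0, 31.6) mm in the deck's frame, with the deck's axes: where the centre of the heat sink lies while the board is fully home on its pins.
- latch_pad (a point): Middle of the upper face of the black latch pad (30 mm along the slope, 46 across), at rest at (-128, 0, 26) mm in the deck's frame. It is the front arm of a sprung rocker pivoted at deck x -77, z 22 mm, whose steel hook (24 mm wide, front face x -89, top z 63 mm) holds the cover. Push along the deck's -z: 2 N to start, 4 N and 5 mm frees the cover, 6 N at the stop at 10 mm; it springs back.
- latch (a joint): Angle of the latch rocker (rad): 0 at rest, 0.2 pressed to the stop; the cover is freed from about 0.1.
- cover (a joint): Angle of the cover about its hinge (rad): 0 shut, 2.4 fully open. Once the latch is pressed, its spring throws it open in about one second, and it stays open.
- cover_edge (a point): Middle of the cover's free edge. Clear panel in an aluminium frame, 140 mm wide, reaching 160 mm from its hinge, which runs across at x 80, z 56 mm in the deck's frame. Shut, it lies parallel to the deck, 54 to 58 mm above it, edge at x -80 mm; the edge swings up and towards the deck's +x, in an arc of 160 mm radius, until the cover leans back at the high end.
- heatsink (a point): Centre of the heat sink (finned aluminium block, 50 mm along x, 40 along y, 32 high along z) in the middle of the loose board: green, on a black carrier plate 110 x 90 x 6 mm, 0.2 to 0.4 kg in all. Carrier underside 23.6 mm below this point, green face 16 mm below. Two 8 mm through holes at (46, 33) and (-46, -33) mm take the pins; 16 mm up the deck's z it is clear. Home: axes as the deck's.
- board: The same loose board; origin at the centre of the carrier's underside, axes as for its heat sink.
- tray_in (a point): Centre of the inner floor of the fixed grey open tray (floor 190 mm along x by 150 mm along y, walls 5 mm thick, rim 17 mm above the floor); z up. The tray stands on the other side of the robot's middle line from the jig.
- tray: The tray itself; origin at the centre of its underside, 5 mm below its inner floor.
- screwdriver: Bystander: screwdriver, 150 mm, lying between jig and tray.
- screw_cup: Bystander: small steel cup, 56 mm wide, 30 mm high.
- memory: Bystander: green memory module, 68 x 30 x 4 mm, lying flat.
- drive: Bystander: flat aluminium disk drive, 100 x 70 x 9 mm.
- brush: Bystander: brush, 160 mm, lying at the side.

How it is judged:
On the way, in this order (a step that is already met when the one before it is completed fails the run):
1. the latch has been pressed and the cover has sprung fully open (value of joint cover above 2.2 rad), for 0.2 s.
2. the board has been drawn off its pins (z of heatsink in the frame of seat above 0.025 m), for 0.1 s.
At the end, for the whole second after the job is handed in: The board lies at rest flat on the tray's floor (within 4.5 mm in height and 0.08 rad), heat sink up, its centre within 60 mm (x) and 50 mm (y) of the tray's centre; the cover stands open beyond 2.2 rad; nothing is held (x of heatsink in the frame of tray_in between -0.06 and 0.06 m and y of heatsink in the frame of tray_in between -0.05 and 0.05 m and z of heatsink in the frame of tray_in between 0.019 and 0.028 m and angle between heatsink's own z axis and vertical below 0.08 rad and linear speed of board below 0.02 m/s and value of joint cover above 2.2 rad); the robot touches nothing.
It fails at once if the robot or the board touches the cover (contact force between any of board, the fingers, the arm and cover above 1 N).
It fails at once if the board is cocked by more than 0.14 rad while on its pins (distance between heatsink and seat below 0.016 m and angle between the z axis of heatsink and the z axis of seat, either way round above 0.14 rad).
It fails at once if the board is dropped into the tray (it arrives at more than 0.5 m/s) (x of heatsink in the frame of tray_in between -0.06 and 0.06 m and y of heatsink in the frame of tray_in between -0.05 and 0.05 m and z of heatsink in the frame of tray_in below 0.05 m and linear speed of board above 0.5 m/s).
It fails at once if something else on the bench is moved by more than 30 mm (distance of any of screwdriver, screw_cup, memory, drive, brush from where it was at the start of the episode above 0.03 m).
It also fails if it takes over 61 s, if anything falls off the work surface, if the arm or the gripper's body presses on something with over 40 N, if the wrist force passes 120 N, or if a joint passes its speed limit or range.

### The arm

A 6-joint arm with a two-finger parallel gripper is mounted at the origin on the work surface. World frame = base frame: x ahead of the robot, y to its left, z up, the work surface at z = 0. Lengths are in m, angles in rad, forces in N, time in s.
With the tool pointing down it reaches from about 0.325 to 0.775 m from the base axis. Payload 5.5 kg.
Tool frame: the origin (TCP) lies on the mounting face of the last link; the fingertips stand 182 mm ahead of it and the grasp point (between the pads) lies 163 mm ahead of it; z points along the fingers, y is the direction in which the jaws open and shut (so a half turn about z gives the same grasp; the last joint's range is limited). The gripper opens to 88 mm and grips with 3 to 60 N. Pads are 20 mm wide; open, the fingers measure 115 mm over their backs; the gripper's body (75 mm by 178 mm) begins 61 mm behind the grasp point.
Start: joints at [-1.353, 0.091, 1.231, -0, 1.82, -0.057], TCP at [0.163, -0.578, 0.405] pointing down, gripper open.
Joint ranges: [-2.87, 2.87], [-0.86, 2.18], [0.17, 2.46], [-1.51, 4.65], [0.06, 2.69], [-2.65, 2.65]. Speed limits (rad/s): [2.57, 2.57, 3.01, 3.14, 3.14, 3.14].

### API

Orientations are given as a unit quaternion [x, y, z, w].
In Python, from workcell import sensors, vision, job gives the robot as it stands.
- The arm moves only by the shell command python3 -m pendant 'ROWS'. ROWS is JSON, a list of rows, each an object of numbers: "dx", "dy", "dz": the shift along the tool's x, y, z in m; "ax", "ay", "az": the turn, a rotation vector about the tool's x, y, z in rad; "jaw": the opening, from 0 (shut) to 1 (fully open). A call has 1 to 20 rows; each row shifts and turns the commanded pose from where the row before left it, along the tool's axes as they then stand; what a row does not reach is not made up. A row lasts 1/8 s, in which the tool goes at most 62.5 mm and 10.7 degrees, less where a joint would pass 70% of its speed; a pose out of reach is approached as far as the arm can. A call is refused whole if a number of a shift passes 0.0625 or a number of a turn 0.188, either way. A call with a gripper value outside its range is refused whole. The fingers move at their own pace and stop on an object; the grip force is fixed at half the most. Time passes only in rows, so rows that do not move let the fingers close. It gives the time, the measured TCP pose, the force and the opening at its end, in the units of the state.
- sensors.observe(): the state, without advancing time (a new reading comes with each control period).
- vision.read_camera(name): name is "side" or "top" or "wrist"; returns the picture (384x512x3 uint8, blue, green, red); there is no depth.
- vision.camera_params(name): a dict with "fx", "fy", "cx", "cy" (pixels), "extrinsics" (4x4, takes a point from world to camera coordinates). Camera axes: x right, y up, looking along -z (the intrinsics and any distortion apply to the point x, -y, -z); pixel columns grow to the right and rows downward; lengths in m; the calibration is good to about 2 mm. The wrist camera is an equidistant fisheye: a pixel r from the principal point sees the ray r / f radians off the axis. A picture is of the moment at which its call begins: read the wrist's pose just before it. camera_params takes no time and is no camera call; for the wrist camera it gives the pose at the moment of the call.
- job.finish_job(): hands the job in, once; it reports no verdict.
The state is a dict: "time": time; "joint_positions": joint angles; "dq": joint speeds; "effort": joint torques, N m; "position": TCP position; "tool_rot": TCP orientation; "ft_force": force on the tool from outside, world axes, zero at the start; "moment": the same for the moment, N m; "width": finger opening in m.
Only numpy, scipy, OpenCV 4.12 (cv2) and the standard library are available. Lean on these libraries where they do the work, as an engineer would, in place of code of your own. Each camera call takes 0.05 s, during which the arm holds its last target. There are 200 camera calls.

## Working session

There is one attempt and no reset: what is moved stays moved. The work goes in short steps, Python scripts to look and compute and a shell command to move; the robot and the scene stay as the last step left them, time stands still between calls to the robot, and variables do not carry over. Pictures are saved under pics/ and viewed, about 8 in all and at most 12, crops included, and the job is handed in when it is done.

```bash
ls; mkdir -p pics
python3 - <<'E'
from workcell import sensors, vision
import cv2
for n in ("top","side","wrist"):
    p=vision.camera_params(n); print(n,{k:(v if k!="extrinsics" else [[round(a,4) for a in r] for r in v]) for k,v in p.items()})
    cv2.imwrite(f"pics/{n}0.png",vision.read_camera(n))
print(sensors.observe())
E
```

```text
pics
top {'fx': 419.873647412497, 'fy': 419.873647412497, 'cx': 261.4934790773413, 'cy': 194.5037238985423, 'extrinsics': [[np.float64(-0.0151), np.float64(-0.9999), np.float64(-0.0028), np.float64(0.105)], [np.float64(0.9902), np.float64(-0.0154), np.float64(0.1385), np.float64(-0.609)], [np.float64(-0.1385), np.float64(-0.0007), np.float64(0.9904), np.float64(-1.1054)], [np.float64(0.0), np.float64(0.0), np.float64(0.0), np.float64(1.0)]]}
side {'fx': 450.9324040461157, 'fy': 450.9324040461157, 'cx': 251.84107285347858, 'cy': 194.1475815198826, 'extrinsics': [[np.float64(-0.8218), np.float64(-0.5697), np.float64(-0.0016), np.float64(0.534)], [np.float64(0.2932), np.float64(-0.4254), np.float64(0.8562), np.float64(-0.2443)], [np.float64(-0.4885), np.float64(0.7032), np.float64(0.5166), np.float64(-0.9891)], [np.float64(0.0), np.float64(0.0), np.float64(0.0), np.float64(1.0)]]}
wrist {'fx': 297.3186396354542, 'fy': 297.3186396354542, 'cx': 254.87654594414508, 'cy': 188.39845692605138, 'extrinsics': [[np.float64(0.2716), np.float64(-0.9624), np.float64(-0.0009), np.float64(-0.599)], [
[... 212 characters left out ...]
.0), np.float64(1.0)]]}
{'time': 0.15, 'joint_positions': array([-1.35267945e+00,  9.16905558e-02,  1.23159011e+00, -3.06326150e-05,
        1.81978828e+00, -5.67302647e-02]), 'dq': array([-0.00038868, -0.00263358, -0.00361043,  0.000985  ,  0.00093146,
       -0.00069939]), 'effort': array([ 1.32294874e-03, -4.47045028e+01, -4.06907451e+01,  6.99034729e-02,
        2.74529000e-02, -1.14136528e-04]), 'position': array([ 0.1628272 , -0.57753768,  0.40377446]), 'tool_rot': array([ 9.90572478e-01,  1.36987669e-01, -7.42972293e-05, -7.34546911e-04]), 'ft_force': array([-0.43424904,  0.54836372, -0.10709412]), 'moment': array([-0.01151019, -0.00055281, -0.02269034]), 'width': 0.08790000892688989}
```

Run:
```python
import cv2,numpy as np
a=cv2.imread("pics/top0.png");b=cv2.imread("pics/side0.png")
cv2.imwrite("pics/t.png",cv2.resize(a,(800,600),interpolation=cv2.INTER_CUBIC))
cv2.imwrite("pics/s.png",cv2.resize(b,(800,600),interpolation=cv2.INTER_CUBIC))
```

```text
(no output)
```

View pics/t.png

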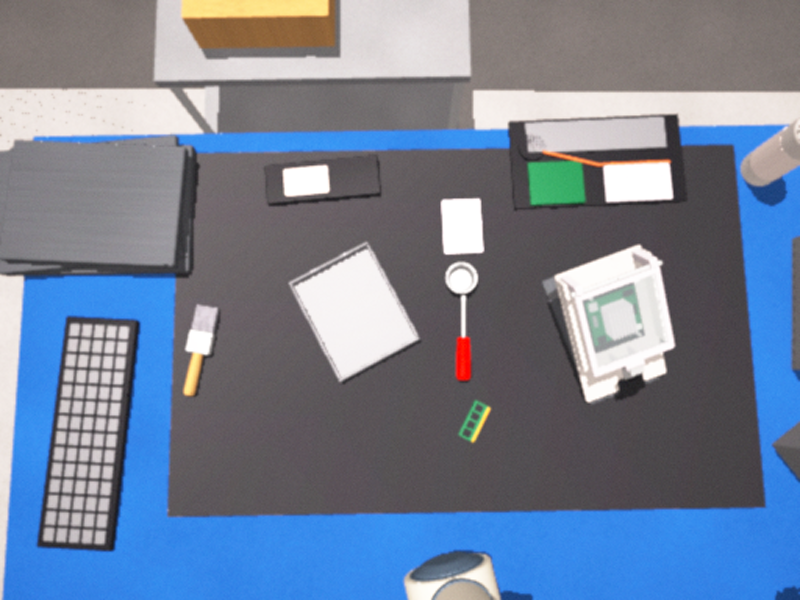

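View pics/s.png

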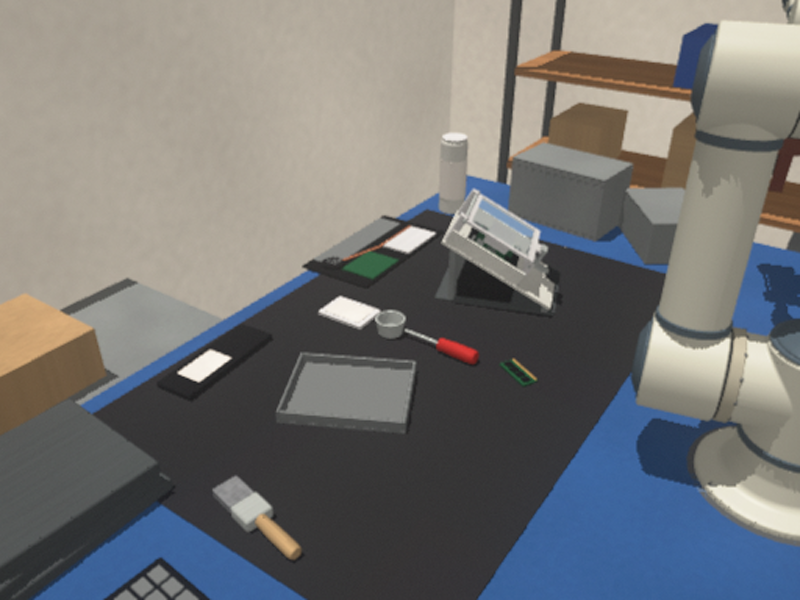

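Top view (800x600): the jig is at about (610,325) with its black latch pad at (630,383). The tray is at (354,312), and the screwdriver, cup, memory and drive lie between them. In the side view the tray is at (345,390) and the jig at (505,250). Next I'll crop in closer on the jig and check the wrist view.

```bash
cat > h.py <<'E'
import numpy as np, cv2
from workcell import sensors, vision
from scipy.spatial.transform import Rotation as R
from scipy.optimize import least_squares
def cam(n):
    p=vision.camera_params(n); return (p["fx"],p["cx"],p["cy"],np.array(p["extrinsics"],float),n=="wrist")
def proj(c,P):
    f,cx,cy,E,w=c; P=np.atleast_2d(P); q=P@E[:3,:3].T+E[:3,3]; x,y,z=q[:,0],-q[:,1],-q[:,2]
    if w:
        r=np.hypot(x,y); k=np.arctan2(r,z)/np.maximum(r,1e-9)
    else: k=1/z
    return np.c_[cx+f*k*x,cy+f*k*y]
def ray(c,uv):
    f,cx,cy,E,w=c; a=(uv[0]-cx)/f; b=(uv[1]-cy)/f
    if w:
        t=np.hypot(a,b); s=np.sinc(t/np.pi); d=np.array([a*s,b*s,np.cos(t)])
    else: d=np.array([a,b,1.])
    d=np.array([d[0],-d[1],-d[2]]); d/=np.linalg.norm(d)
    return -E[:3,:3].T@E[:3,3], E[:3,:3].T@d
def onz(c,uv,z):
    o,d=ray(c,uv); return o+d*(z-o[2])/d[2]
def tri(obs): # [(cam,uv)...] -> point, miss distances
    A=np.zeros((3,3));b=np.zeros(3);L=[]
    for c,uv in obs:
        o,d=ray(c,uv);M=np.eye(3)-np.outer(d,d);A+=M;b+=M@o;L.append((M,o))
    p=np.linalg.solve(A,b); return p,[float(np.linalg.norm(M@(p-o))) for M,o in L]
E
python3 - <<'E'
from h import *
a=cv2.imread("pics/top0.png");b=cv2.imread("pics/side0.png");w=cv2.imread("pics/wrist0.png")
t=cam("top")
for uv in [(397,205),(403,245),(226,200)]: print(uv,onz(t,uv,0.1).round(3),onz(t,uv,0).round(3))
A=cv2.resize(a[150:262,340:440],None,fx=4,fy=4,interpolation=cv2.INTER_CUBIC) #400x448
B=cv2.resize(b[115:215,272:372],None,fx=4,fy=4,interpolation=cv2.INTER_CUBIC)
im=np.zeros((448,800,3),np.uint8);im[:,:400]=A;im[:400,400:]=B
cv2.imwrite("pics/jig.png",im)
E
```

```text
(397, 205) [ 0.57  -0.254  0.1  ] [ 0.581 -0.287  0.   ]
(403, 245) [ 0.467 -0.263  0.1  ] [ 0.468 -0.297  0.   ]
(226, 200) [0.59  0.188 0.1  ] [0.602 0.196 0.   ]
```

View pics/jig.png

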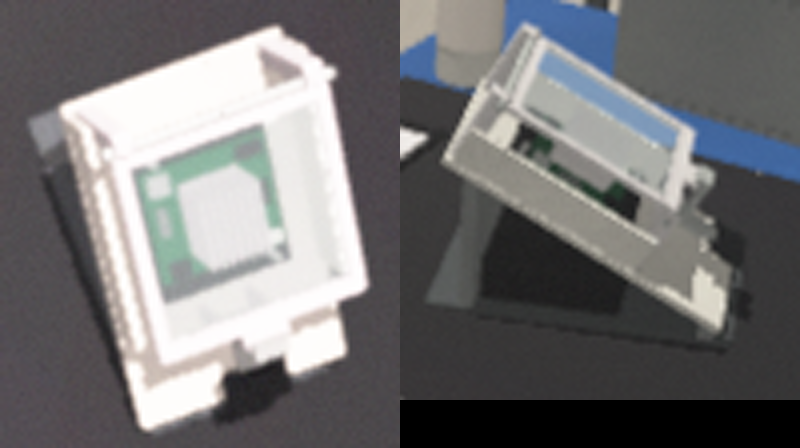

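View pics/wrist0.png

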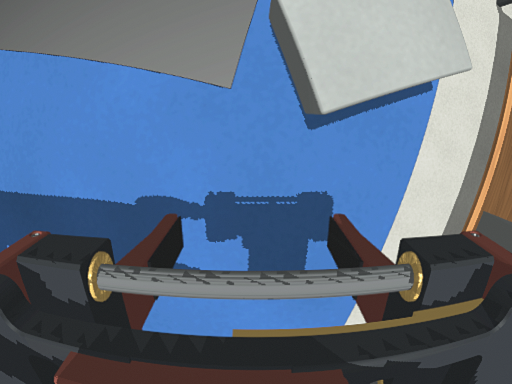

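Crop: in the top half the deck's low corners are at (150,430) and (345,352), the cover's free-edge corners at (160,362) and (367,285), and the black pad at about (255,390). In the side half the near low corner is at (720,337), the high corner at (445,160), and the cover's free edge at (672,207) and (692,130). The wrist view doesn't show the jig yet. I'll triangulate these points.

Run:
```python
from h import *
t,s=cam("top"),cam("side")
T=lambda x,y:(340+x/4-.4,150+y/4-.4); S=lambda x,y:(272+(x-400)/4-.4,115+y/4-.4)
F={"lowL":((150,430),(720,337)),"cvL":((160,362),(672,207)),"cvR":((367,285),(692,130)),"hiL":((62,105),(446,160))}
P={}
for k,(a,b) in F.items():
    P[k],m=tri([(t,T(*a)),(s,S(*b))]); print(k,P[k].round(4),np.round(m,4))
for k,z in (("lowR",P["lowL"][2]),): P[k]=onz(t,T(345,352),z); print(k,P[k].round(4))
for a,b in (("lowL","lowR"),("cvL","cvR")):
    d=P[a]-P[b]; print(a,np.linalg.norm(d),np.degrees(np.arctan2(-d[0],d[1])))
d=P["hiL"]-P["lowL"];print("len",np.linalg.norm(d),np.degrees(np.arctan2(d[1],d[0])),np.degrees(np.arcsin(d[2]/np.linalg.norm(d))))
# tray corners (top, 800px scale): floor height
for uv in ((290,286),(367,245),(418,338),(343,380)): print("tray",onz(t,(uv[0]*.64-.2,uv[1]*.64-.2),0.022).round(4))
for uv in ((300,355),(416,358),(408,430),(279,421)): print("trayside",onz(s,(uv[0]*.64-.2,uv[1]*.64-.2),0.022).round(4))
```

```text
lowL [ 0.437  -0.2195  0.0102] [0.0009 0.0009]
cvL [ 0.4796 -0.2001  0.1156] [0.0002 0.0002]
cvR [ 0.5261 -0.3352  0.1121] [0.0004 0.0004]
hiL [ 0.6397 -0.1435  0.1319] [0.0026 0.0026]
lowR [ 0.4875 -0.3576  0.0102]
lowL 0.14705988617993535 20.0879126215603
cvL 0.14292424859250202 18.985123917833935
len 0.24836089251171115 20.5378636955693 29.345881263586318
tray [0.6496 0.3078 0.022 ]
tray [0.7224 0.1696 0.022 ]
tray [0.5528 0.0804 0.022 ]
tray [0.481  0.2132 0.022 ]
trayside [0.7237 0.1756 0.022 ]
trayside [0.5552 0.0701 0.022 ]
trayside [0.4648 0.23   0.022 ]
trayside [0.6358 0.3235 0.022 ]
```

```bash
cat >> h.py <<'E'
def plan(p,Rg):
    """turn first (about TCP, tool axes), then shift in goal tool axes"""
    s=sensors.observe(); R0=R.from_quat(s["tool_rot"]); p0=np.array(s["position"])
    print("turn",(R0.inv()*Rg).as_rotvec().round(4)," shift",Rg.inv().apply(np.array(p)-p0).round(4),
      "| t",round(float(s["time"]),2),"p",p0.round(4),"F",np.round(s["ft_force"],1),"w",round(float(s["width"]),4))
def deckR(yaw): return R.from_euler("z",yaw,degrees=True)*R.from_euler("y",-28,degrees=True)
def toolR(yaw,tilt): # x_tool along yaw, pointing down, leaned forward by tilt deg
    return R.from_euler("z",yaw,degrees=True)*R.from_euler("x",180,degrees=True)*R.from_euler("y",tilt,degrees=True)
E
python3 - <<'E'
from h import *
s=sensors.observe();Rt=R.from_quat(s["tool_rot"]);w=cam("wrist");E=w[3]
print("cam in tool",Rt.inv().apply(-E[:3,:3].T@E[:3,3]-s["position"]).round(4),"axis",Rt.inv().apply(-E[2,:3]).round(3))
D=deckR(20); ce=np.array([.5029,-.2677,.1138]); o=ce-D.apply([-.08,0,.057]); print("origin",o.round(4))
pad=o+D.apply([-.128,0,.026]); print("pad",pad.round(4), "toolz",toolR(20,28).apply([0,0,1]),-D.apply([0,0,1]))
Rg=toolR(20,34); 
plan(o+D.apply([-.15,0,.026])-Rg.apply([0,0,.182+.14]),Rg)
E
```

```text
cam in tool [ 0.0694 -0.0007  0.02  ] axis [-0.255  0.001  0.967]
origin [ 0.5944 -0.2344  0.101 ]
pad [ 0.4768 -0.2772  0.0639] toolz [ 0.44115896  0.16056873 -0.88294759] [ 0.44115896  0.16056873 -0.88294759]
turn [ 0.0206  0.593  -0.0725]  shift [ 0.1178 -0.1748  0.1799] | t 0.15 p [ 0.1628 -0.5775  0.4038] F [-0.4  0.5 -0.1] w 0.0879
```

```bash
python3 -m pendant '[{"ax":0.005,"ay":0.148,"az":-0.018},{"ax":0.005,"ay":0.148,"az":-0.018},{"ax":0.005,"ay":0.148,"az":-0.018},{"ax":0.005,"ay":0.148,"az":-0.018},{"dy":-0.05,"dx":0.03},{"dy":-0.05,"dx":0.03,"dz":0.03},{"dy":-0.05,"dx":0.03,"dz":0.05},{"dy":-0.025,"dx":0.028,"dz":0.05},{"dz":0.05},{}]'
python3 - <<'E'
from h import *
w=cam("wrist");im=vision.read_camera("wrist");cv2.imwrite("pics/w1.png",im);np.save("w1.npy",np.array([w[0],w[1],w[2],*w[3].ravel()]))
cv2.imwrite("pics/w1b.png",cv2.resize(im,(800,600),interpolation=cv2.INTER_CUBIC))
D=deckR(20);o=np.array([.5944,-.2344,.101])
for P in ([-148,75,0],[-148,-75,0],[-80,70,58],[-80,-70,58],[-128,0,26]): print(P,proj(w,o+D.apply(np.array(P)/1e3)).round(1)*1.5625)
plan([0,0,0],toolR(20,34))
E
```

```text
[-148, 75, 0] [[ 108.90625 -105.3125 ]]
[-148, -75, 0] [[ 253.75    -151.40625]]
[-80, 70, 58] [[  73.59375 -171.09375]]
[-80, -70, 58] [[ 223.4375 -228.4375]]
[-128, 0, 26] [[ 163.28125 -152.03125]]
turn [ 0.0209  0.593  -0.0724]  shift [-0.189  -0.5984  0.3598] | t 0.2 p [ 0.1628 -0.5775  0.4039] F [-0.6 -1.  -0. ] w 0.0876validation failed for argument at $[0]...
```

View pics/w1b.png

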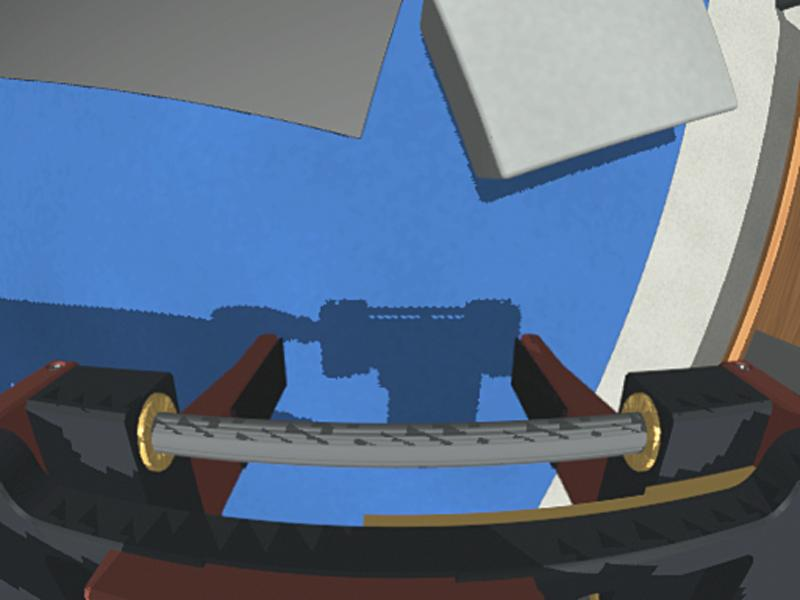

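The move was refused, so the picture still shows the start pose. Each row probably needs all its keys.

```bash
python3 -m pendant '[{"dx":0,"dy":0,"dz":0,"ax":0.005,"ay":0.148,"az":-0.018,"jaw":1},{"dx":0,"dy":0,"dz":0,"ax":0.005,"ay":0.148,"az":-0.018,"jaw":1},{"dx":0,"dy":0,"dz":0,"ax":0.005,"ay":0.148,"az":-0.018,"jaw":1},{"dx":0,"dy":0,"dz":0,"ax":0.005,"ay":0.148,"az":-0.018,"jaw":1},{"dx":0.03,"dy":-0.05,"dz":0,"ax":0,"ay":0,"az":0,"jaw":1},{"dx":0.03,"dy":-0.05,"dz":0.03,"ax":0,"ay":0,"az":0,"jaw":1},{"dx":0.03,"dy":-0.05,"dz":0.05,"ax":0,"ay":0,"az":0,"jaw":1},{"dx":0.028,"dy":-0.025,"dz":0.05,"ax":0,"ay":0,"az":0,"jaw":1},{"dx":0,"dy":0,"dz":0.05,"ax":0,"ay":0,"az":0,"jaw":1},{"dx":0,"dy":0,"dz":0,"ax":0,"ay":0,"az":0,"jaw":1}]' || python3 -m pendant --help
python3 - <<'E'
from h import *
w=cam("wrist");im=vision.read_camera("wrist");cv2.imwrite("pics/w1.png",im);np.save("w1.npy",np.array([w[0],w[1],w[2],*w[3].ravel()]))
cv2.imwrite("pics/w1b.png",cv2.resize(im,(800,600),interpolation=cv2.INTER_CUBIC))
D=deckR(20);o=np.array([.5944,-.2344,.101])
for P in ([-148,75,0],[-148,-75,0],[-80,70,58],[-80,-70,58],[-128,0,26]): print(P,proj(w,o+D.apply(np.array(P)/1e3)).round(1)*1.5625)
plan([0,0,0],toolR(20,34))
E
```

```text
time: 1.45
position: [0.2831, -0.3588, 0.3225]
tool_rot: [0.942, 0.167, 0.287, -0.053]
ft_force: [-0.7, 0.4, 0.3]
width: 0.0878
[-148, 75, 0] [[287.03125 260.15625]]
[-148, -75, 0] [[488.125   260.15625]]
[-80, 70, 58] [[271.71875 159.0625 ]]
[-80, -70, 58] [[498.75   157.8125]]
[-128, 0, 26] [[385.9375 233.125 ]]
turn [-0.0013  0.0015  0.0006]  shift [-0.2999 -0.4347  0.1896] | t 1.5 p [ 0.2826 -0.3598  0.3249] F [0.2 0.1 0.1] w 0.0878
```

View pics/w1b.png

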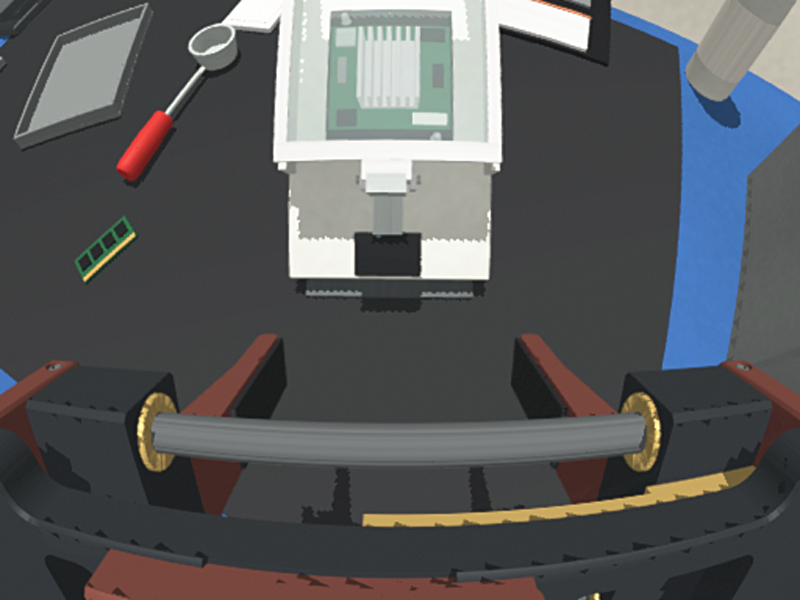

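The wrist view (800 scale) shows the jig square-on. The deck's low corners are at (290,278) and (490,278), the cover's edge corners at (275,160) and (500,160), and the pad spans (355..421, 233..275). I'll triangulate these against the fixed cameras.

Run:
```python
from h import *
a=np.load("w1.npy");w=(a[0],a[1],a[2],a[3:].reshape(4,4),True);t,s=cam("top"),cam("side")
T=lambda x,y:(340+x/4-.4,150+y/4-.4); S=lambda x,y:(272+(x-400)/4-.4,115+y/4-.4); W=lambda x,y:(x*.64-.2,y*.64-.2)
F={"lowL":((150,430),(720,337),(290,278)),"lowR":((345,352),None,(490,278)),"cvL":((160,362),(672,207),(275,160)),"cvR":((367,285),(692,130),(500,160)),"hookbase/pad":((255,412),None,(388,275))}
P={}
for k,(x,y,z) in F.items():
    ob=[(t,T(*x)),(w,W(*z))]+([(s,S(*y))] if y else [])
    P[k],m=tri(ob); print(k,P[k].round(4),np.round(m,4))
for l,r in (("lowL","lowR"),("cvL","cvR")):
    d=P[l]-P[r]; print(np.linalg.norm(d),np.degrees(np.arctan2(-d[0],d[1])))
D=deckR(20)
o=(P["cvL"]+P["cvR"])/2-D.apply([-.08,0,.057]);print("o cover",o.round(4))
mid=(P["lowL"]+P["lowR"])/2; print("low in deck",D.inv().apply(mid-o).round(4))
for q in ([-148,75,0],[-148,75,-10],[-143,0,26],[-113,0,26],[-143,0,16],[-25,20,47.6],[-25,-20,47.6],[-25,0,15.6],[-80,70,54],[-89,0,63],[-80,0,54],[-55,45,7.6],[25,20,47.6]):
    x=o+D.apply(np.array(q)/1e3); print(q,(proj(w,x)/.64).round(0),"top",((proj(t,x)-[340,150]+.4)*4).round(0),"side",((proj(s,x)-[272,115]+.4)*4+[400,0]).round(0))
```

```text
lowL [ 0.4365 -0.2141  0.0164] [0.004  0.0032 0.0028]
lowR [ 0.4878 -0.3543  0.0213] [0.0011 0.0011]
cvL [ 0.48   -0.2021  0.1133] [0.0014 0.0012 0.0012]
cvR [ 0.5261 -0.3347  0.1128] [0.0003 0.0005 0.0007]
hookbase/pad [ 0.4511 -0.2837  0.0468] [0.0046 0.0046]
0.1494039187066119 20.12011941079785
0.1403986698400062 19.179528393335378
o cover [ 0.5946 -0.2351  0.1003]
low in deck [-0.1629 -0.0008 -0.0056]
[-148, 75, 0] [[288. 261.]] top [[142. 416.]] side [[707. 316.]]
[-148, 75, -10] [[291. 259.]] top [[136. 409.]] side [[700. 325.]]
[-143, 0, 26] [[387. 256.]] top [[261. 386.]] side [[729. 240.]]
[-113, 0, 26] [[387. 212.]] top [[252. 348.]] side [[696. 220.]]
[-143, 0, 16] [[387. 255.]] top [[254. 380.]] side [[721. 249.]]
[-25, 20, 47.6] [[355.  77.]] top [[211. 254.]] side [[611. 150.]]
[-25, -20, 47.6] [[418.  76.]] top [[270. 231.]] side [[617. 128.]]
[-25, 0, 15.6] [[388.  90.]] top [[217. 226.]] side [[591. 170.]]
[-80, 70, 54] [[275. 161.]] top [[161. 361.]] side [[671. 212.]]
[-89, 0, 63] [[385. 170.]] top [[272. 339.]] side [[697. 168.]]
[-80, 0, 54] [[386. 157.]] top [[263. 322.]] side [[680. 170.]]
[-55, 45, 7.6] [[326. 134.]] top [[158. 286.]] side [[612. 225.]]
[25, 20, 47.6] [[357.   9.]] top [[194. 184.]] side [[554. 115.]]
```

Run:
```python
from h import *
a=np.load("w1.npy");w=(a[0],a[1],a[2],a[3:].reshape(4,4),True);t,s=cam("top"),cam("side")
T=lambda x,y:(340+x/4-.4,150+y/4-.4); S=lambda x,y:(272+(x-400)/4-.4,115+y/4-.4); W=lambda x,y:(x*.64-.2,y*.64-.2)
ob=[(w,W(290,278),[-148,75,0]),(w,W(490,278),[-148,-75,0]),(w,W(355,233),[-113,23,26]),(w,W(421,233),[-113,-23,26]),(w,W(355,275),[-143,23,26]),(w,W(421,275),[-143,-23,26]),
(t,T(150,430),[-148,75,0]),(t,T(345,352),[-148,-75,0]),(t,T(255,410),[-143,0,26]),(t,T(62,105),[95,75,0]),(s,S(446,160),[95,75,-5])]
f=lambda v:np.concatenate([proj(c,v[:3]+deckR(v[3]).apply(np.array(q)/1e3))[0]-uv for c,uv,q in ob])
r=least_squares(f,[.582,-.238,.09,20],x_scale=[.01,.01,.01,1],loss="soft_l1");v=r.x;print(v.round(4));print(f(v).reshape(-1,2).round(1).tolist())
o=v[:3];D=deckR(v[3]);ce=np.array([.503,-.2684,.113]);print("cover edge in deck",D.inv().apply(ce-o).round(4))
for q in ([-128,0,26],[-89,12,63],[-89,-12,63],[-80,70,56],[-25,20,47.6],[-25,-20,47.6],[25,20,47.6],[-55,45,7.6]):
    print(q,(proj(w,o+D.apply(np.array(q)/1e3))/.64).round(0))
Rg=toolR(v[3],38); pad=o+D.apply([-.130,0,.026]); print(pad)
plan(pad+D.apply([0,0,.05])-Rg.apply([0,0,.182]),Rg)
print("shift for -z deck 10mm in tool axes",Rg.inv().apply(D.apply([0,0,-.01])))
```

```text
[ 0.5846 -0.2398  0.0921 19.7538]
[[0.1, 0.1], [-0.7, 0.7], [-0.4, -0.7], [0.6, -0.6], [-0.2, 0.3], [0.3, 0.5], [-1.2, 0.0], [0.6, 0.0], [2.2, -2.1], [-0.1, 1.2], [-1.7, 0.2]]
cover edge in deck [-0.0665  0.0007  0.0591]
[-128, 0, 26] [[388. 253.]]
[-89, 12, 63] [[366. 193.]]
[-89, -12, 63] [[406. 193.]]
[-80, 70, 56] [[276. 181.]]
[-25, 20, 47.6] [[356.  97.]]
[-25, -20, 47.6] [[419.  97.]]
[25, 20, 47.6] [[358.  28.]]
[-55, 45, 7.6] [[327. 152.]]
[ 0.46507843 -0.28270962  0.05399796]
turn [-0.0039  0.0713  0.004 ]  shift [-0.0023 -0.0109  0.104 ] | t 1.5 p [ 0.2826 -0.3598  0.3249] F [0.2 0.1 0.1] w 0.0878
shift for -z deck 10mm in tool axes [-1.73648178e-03 -9.71421777e-19  9.84807753e-03]
```

Hook and heat sink both project onto where they appear in the picture, so I trust this pose. I'll shut the jaws and approach the pad.

```bash
python3 -m pendant '[{"dx":0,"dy":-0.011,"dz":0.02,"ax":-0.004,"ay":0.071,"az":0.004,"jaw":0},{"dx":-0.002,"dy":0,"dz":0.04,"ax":0,"ay":0,"az":0,"jaw":0},{"dx":0,"dy":0,"dz":0.044,"ax":0,"ay":0,"az":0,"jaw":0},{"dx":-0.003,"dy":0,"dz":0.02,"ax":0,"ay":0,"az":0,"jaw":0},{"dx":-0.003,"dy":0,"dz":0.015,"ax":0,"ay":0,"az":0,"jaw":0},{"dx":0,"dy":0,"dz":0,"ax":0,"ay":0,"az":0,"jaw":0}]'
python3 - <<'E'
from h import *
D=deckR(19.75);o=np.array([.5846,-.2398,.0921]);s=sensors.observe();Rt=R.from_quat(s["tool_rot"])
print("tip in deck",D.inv().apply(s["position"]+Rt.apply([0,0,.182])-o).round(4),s["width"])
cv2.imwrite("pics/w2.png",cv2.resize(vision.read_camera("wrist"),(640,480)))
E
```

```text
time: 2.25
position: [0.3522, -0.3247, 0.2107]
tool_rot: [0.932, 0.161, 0.321, -0.054]
ft_force: [0.3, 0.2, -1.1]
width: 0.0312
tip in deck [-0.1312 -0.0019  0.0416] 0.031165408915251807
```

View pics/w2.png

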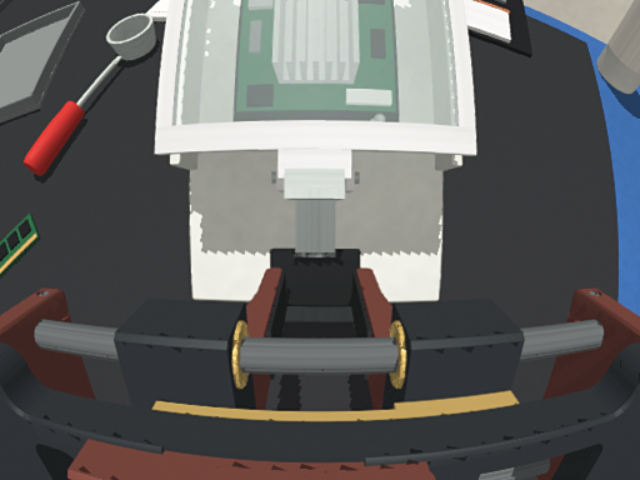

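The fingers are centred over the black pad and nearly shut, with the tips at about (315,275). Pressing now, in small steps along deck -z.

```bash
python3 -m pendant '[{"dx":0,"dy":0,"dz":0,"ax":0,"ay":0,"az":0,"jaw":0},{"dx":0,"dy":0,"dz":0,"ax":0,"ay":0,"az":0,"jaw":0},{"dx":-0.001,"dy":0,"dz":0.006,"ax":0,"ay":0,"az":0,"jaw":0},{"dx":-0.001,"dy":0,"dz":0.006,"ax":0,"ay":0,"az":0,"jaw":0},{"dx":-0.001,"dy":0,"dz":0.004,"ax":0,"ay":0,"az":0,"jaw":0},{"dx":0,"dy":0,"dz":0.003,"ax":0,"ay":0,"az":0,"jaw":0},{"dx":-0.001,"dy":0,"dz":0.003,"ax":0,"ay":0,"az":0,"jaw":0},{"dx":0,"dy":0,"dz":0,"ax":0,"ay":0,"az":0,"jaw":0}]'
python3 - <<'E'
from h import *
D=deckR(19.75);o=np.array([.5846,-.2398,.0921]);s=sensors.observe();Rt=R.from_quat(s["tool_rot"])
print("tip in deck",D.inv().apply(s["position"]+Rt.apply([0,0,.182])-o).round(4),"F deck",D.inv().apply(s["ft_force"]).round(1),s["width"])
a=cv2.imread("pics/side0.png");b=vision.read_camera("side");print((cv2.absdiff(a,b)[100:180,280:360].max(2)>40).sum())
E
```

```text
time: 3.3
position: [0.3624, -0.3207, 0.1912]
tool_rot: [0.931, 0.162, 0.321, -0.054]
ft_force: [-3.0, -0.3, 5.8]
width: 0.0003
tip in deck [-0.1305 -0.0017  0.0193] F deck [0.1 0.8 6.5] 0.0003235985233323678
1319
```

```bash
python3 -m pendant '[{"dx":0,"dy":0,"dz":0,"ax":0,"ay":0,"az":0,"jaw":0},{"dx":0,"dy":0,"dz":0,"ax":0,"ay":0,"az":0,"jaw":0},{"dx":0,"dy":0,"dz":0,"ax":0,"ay":0,"az":0,"jaw":0},{"dx":0,"dy":0,"dz":0,"ax":0,"ay":0,"az":0,"jaw":0},{"dx":0,"dy":0,"dz":0,"ax":0,"ay":0,"az":0,"jaw":0},{"dx":0,"dy":0,"dz":0,"ax":0,"ay":0,"az":0,"jaw":0},{"dx":0,"dy":0,"dz":0,"ax":0,"ay":0,"az":0,"jaw":0},{"dx":0,"dy":0,"dz":0,"ax":0,"ay":0,"az":0,"jaw":0},{"dx":0,"dy":0,"dz":0,"ax":0,"ay":0,"az":0,"jaw":0},{"dx":0,"dy":0,"dz":0,"ax":0,"ay":0,"az":0,"jaw":0}]'
python3 - <<'E'
from h import *
b=vision.read_camera("side");w=vision.read_camera("wrist")
im=np.zeros((300,800,3),np.uint8);im[:,:400]=cv2.resize(b[90:240,240:440],(400,300));im[:,400:]=cv2.resize(w,(400,300));cv2.imwrite("pics/op.png",im)
E
```

```text
time: 4.6
position: [0.3623, -0.3207, 0.1914]
tool_rot: [0.931, 0.162, 0.321, -0.054]
ft_force: [-2.6, 0.1, 5.8]
width: 0.0003
```

View pics/op.png

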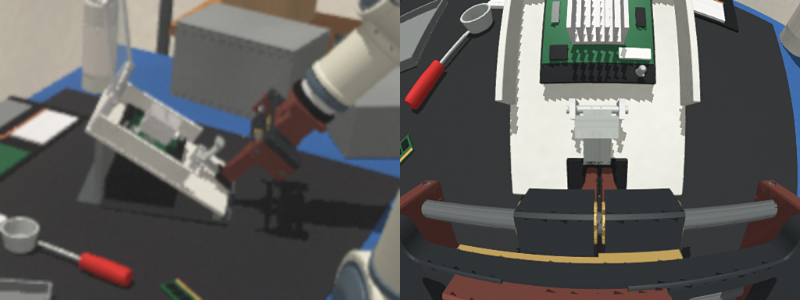

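The cover is wide open: edge-on and leaning back at about (125,70) in the side crop. The board and fins are exposed in the wrist crop. I'll retreat and plan two looks at the heat sink.

```bash
python3 -m pendant '[{"dx":0,"dy":0,"dz":-0.02,"ax":0,"ay":0,"az":0,"jaw":0},{"dx":0,"dy":0,"dz":-0.05,"ax":0,"ay":0,"az":0,"jaw":1},{"dx":0,"dy":0,"dz":-0.06,"ax":0,"ay":0,"az":0,"jaw":1},{"dx":0,"dy":0,"dz":0,"ax":0,"ay":0,"az":0,"jaw":1}]'
python3 - <<'E'
from h import *
D=deckR(19.75);o=np.array([.5846,-.2398,.0921]);Rg=toolR(19.75,28)
for q in ([-.07,0,.13],[-.01,0,.12]): plan(o+D.apply(q)-Rg.apply([0,0,.182]),Rg)
E
```

```text
time: 5.2
position: [0.2857, -0.3485, 0.2971]
tool_rot: [0.931, 0.162, 0.322, -0.051]
ft_force: [0.5, -0.6, -0.5]
width: 0.027
turn [ 0.0103 -0.1751  0.0016]  shift [ 0.1146 -0.0013  0.0183] | t 5.2 p [ 0.2857 -0.3485  0.2971] F [ 0.5 -0.6 -0.5] w 0.027
turn [ 0.0103 -0.1751  0.0016]  shift [ 0.1746 -0.0013  0.0283] | t 5.2 p [ 0.2857 -0.3485  0.2971] F [ 0.5 -0.6 -0.5] w 0.027
```

```bash
cat > look.py <<'E'
from h import *
import sys
n=sys.argv[1];w=cam("wrist");im=vision.read_camera("wrist");cv2.imwrite(f"pics/{n}.png",im);np.save(n+".npy",np.array([w[0],w[1],w[2],*w[3].ravel()]))
E
python3 -m pendant '[{"dx":0.02,"dy":0,"dz":-0.02,"ax":0.005,"ay":-0.0875,"az":0.001,"jaw":1},{"dx":0.02,"dy":-0.001,"dz":0,"ax":0.005,"ay":-0.0875,"az":0.001,"jaw":1},{"dx":0.04,"dy":0,"dz":0.02,"ax":0,"ay":0,"az":0,"jaw":1},{"dx":0.035,"dy":0,"dz":0.018,"ax":0,"ay":0,"az":0,"jaw":1},{"dx":0,"dy":0,"dz":0,"ax":0,"ay":0,"az":0,"jaw":1},{"dx":0,"dy":0,"dz":0,"ax":0,"ay":0,"az":0,"jaw":1}]'
python3 look.py A
python3 -m pendant '[{"dx":0.03,"dy":0,"dz":0.005,"ax":0,"ay":0,"az":0,"jaw":1},{"dx":0.03,"dy":0,"dz":0.005,"ax":0,"ay":0,"az":0,"jaw":1},{"dx":0,"dy":0,"dz":0,"ax":0,"ay":0,"az":0,"jaw":1},{"dx":0,"dy":0,"dz":0,"ax":0,"ay":0,"az":0,"jaw":1}]'
python3 look.py B
python3 - <<'E'
from h import *
A=cv2.imread("pics/A.png");B=cv2.imread("pics/B.png")
D=deckR(19.75);o=np.array([.5846,-.2398,.0921])
for n in "AB":
    a=np.load(n+".npy");w=(a[0],a[1],a[2],a[3:].reshape(4,4),True)
    print(n,[proj(w,o+D.apply(np.array(q)/1e3))[0].round(1).tolist() for q in ([-25,20,47.6],[-25,-20,47.6],[25,20,47.6],[25,-20,47.6],[-46,-33,24],[46,33,24],[-55,45,7.6],[-55,-45,7.6])])
cv2.imwrite("pics/AB.png",np.vstack([cv2.resize(X[0:225,130:390],None,fx=2.6,fy=1.33*2,interpolation=cv2.INTER_CUBIC)[:,:] for X in (A,B)])[:1200] if 0 else np.hstack([cv2.resize(X[0:300,155:355],(400,600),interpolation=cv2.INTER_CUBIC) for X in (A,B)]))
E
```

```text
time: 5.95
position: [0.3843, -0.3106, 0.3324]
tool_rot: [0.956, 0.167, 0.237, -0.046]
ft_force: [-0.6, -0.3, -1.2]
width: 0.0863
time: 6.5
position: [0.4378, -0.292, 0.3524]
tool_rot: [0.956, 0.166, 0.237, -0.045]
ft_force: [-0.3, -0.8, -1.1]
width: 0.088
A [[235.2, 135.2], [284.0, 135.3], [234.9, 74.7], [284.3, 74.8], [295.5, 156.3], [222.3, 55.5], [213.1, 162.8], [305.3, 163.0]]
B [[234.3, 207.7], [282.2, 207.7], [233.2, 148.0], [283.4, 148.0], [293.4, 220.9], [220.1, 120.9], [213.0, 223.3], [303.0, 223.3]]
```

View pics/AB.png

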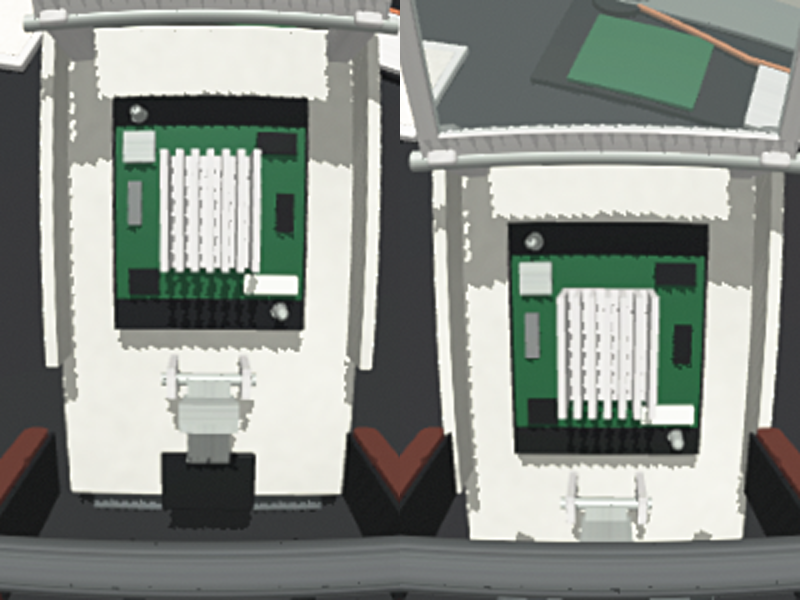

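Both looks show the bare board. In A the fins span (160..262, 150..271) with pins at (138,112) and (280,311). In B the fins span (557..658, 290..420) with pins at (534,240) and (676,438). These are within about 1 px of the predictions. I'll refine the heat sink's edges with a mask and triangulate.

Run:
```python
from h import *
D=deckR(19.75);o=np.array([.5846,-.2398,.0921]);C={};pts={}
for n,(r0,r1,c0,c1) in {"A":(70,145,228,292),"B":(140,215,228,292)}.items():
    im=cv2.imread(f"pics/{n}.png");a=np.load(n+".npy");C[n]=(a[0],a[1],a[2],a[3:].reshape(4,4),True)
    h=cv2.cvtColor(im,cv2.COLOR_BGR2HSV);m=((h[...,1]<60)&(h[...,2]>150)).astype(np.uint8)
    sub=m[r0:r1,c0:c1]; rows=np.where(sub.mean(1)>.25)[0]+r0; mid=m[rows[0]+10:rows[-1]-18,c0:c1]; cols=np.where(mid.mean(0)>.5)[0]+c0
    print(n,"rows",rows[0],rows[-1],"cols",cols[0],cols[-1])
    pts[n]=dict(bl=(cols[0]-.5,rows[0]-.5),br=(cols[-1]+.5,rows[0]-.5))
for n,f in (("A",lambda x,y:(x/2+155,y/2)),("B",lambda x,y:((x-400)/2+155,y/2))):
    P={"A":[(280,311),(138,112),(115,328),(303,328)],"B":[(676,438),(534,240),(516,454),(699,454)]}[n]
    for k,p in zip(("pinLo","pinHi","carL","carR"),P): pts[n][k]=f(*p)
for k in pts["A"]:
    p,m=tri([(C[n],pts[n][k]) for n in "AB"]);print(k,"deck mm",(D.inv().apply(p-o)*1e3).round(1),np.round(m,4))
s=sensors.observe();Rt=R.from_quat(s["tool_rot"]);print("grasp pt deck",(D.inv().apply(s["position"]+Rt.apply([0,0,.163])-o)*1e3).round(1))
Rg=toolR(19.75,28);plan(o+D.apply([0,0,.0406])-Rg.apply([0,0,.163]),Rg)
```

```text
A rows 74 135 cols 235 285
B rows 144 211 cols 233 283
bl deck mm [27.4 21.3 36.5] [0.0001 0.0001]
br deck mm [ 27.4 -21.4  37. ] [0.0005 0.0005]
pinLo deck mm [-46.  -33.2  18.9] [0. 0.]
pinHi deck mm [46.6 32.1 17.8] [0.0001 0.0001]
carL deck mm [-53.9  43.5  20.1] [0.0002 0.0002]
carR deck mm [-53.7 -44.2  20.8] [0.0002 0.0002]
grasp pt deck [-15.7   1.6 140. ]
turn [-0.0069  0.0014 -0.0029]  shift [0.0154 0.0005 0.0994] | t 6.55 p [ 0.4377 -0.292   0.3524] F [ 0.7 -0.7 -0.3] w 0.0879
```

```bash
python3 -m pendant '[{"dx":0.015,"dy":0.0007,"dz":0,"ax":-0.0069,"ay":0.0014,"az":-0.003,"jaw":1},{"dx":0,"dy":0,"dz":0.03,"ax":0,"ay":0,"az":0,"jaw":1},{"dx":0,"dy":0,"dz":0.03,"ax":0,"ay":0,"az":0,"jaw":1},{"dx":0,"dy":0,"dz":0.02,"ax":0,"ay":0,"az":0,"jaw":1},{"dx":0,"dy":0,"dz":0,"ax":0,"ay":0,"az":0,"jaw":1},{"dx":0,"dy":0,"dz":0,"ax":0,"ay":0,"az":0,"jaw":1}]'
python3 look.py G
python3 - <<'E'
from h import *
D=deckR(19.75);o=np.array([.5846,-.2398,.0921]);Rg=toolR(19.75,28)
plan(o+D.apply([0,-.0003,.045])-Rg.apply([0,0,.163]),Rg)
im=cv2.imread("pics/G.png");cv2.imwrite("pics/Gb.png",cv2.resize(im[100:340,90:420],(660,480)))
E
```

```text
time: 7.3
position: [0.487, -0.2751, 0.2907]
tool_rot: [0.956, 0.167, 0.239, -0.041]
ft_force: [0.1, 0.6, -0.1]
width: 0.088
turn [ 0.0019 -0.0022  0.0021]  shift [-0.0017 -0.      0.0165] | t 7.35 p [ 0.4869 -0.2752  0.2911] F [-0.7 -0.4 -0.1] w 0.0876
```

View pics/Gb.png

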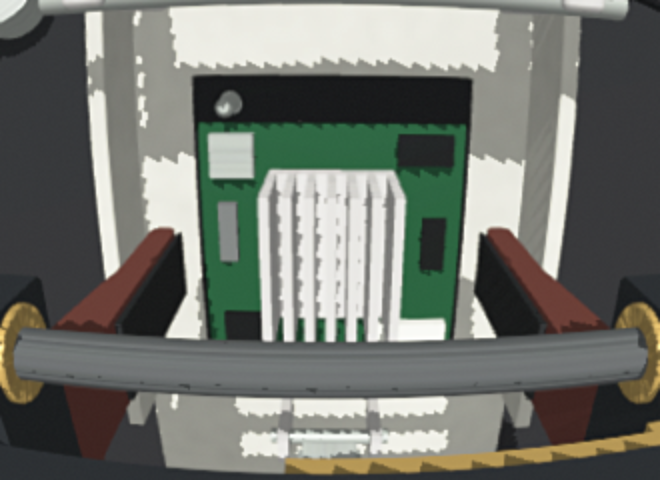

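The heat sink is centred between the fingers: fins span 260..405 and the fingertips are at 183 and 478. Descend and close.

```bash
python3 -m pendant '[{"dx":-0.001,"dy":0,"dz":0.008,"ax":0.002,"ay":-0.002,"az":0.002,"jaw":1},{"dx":0,"dy":0,"dz":0.0085,"ax":0,"ay":0,"az":0,"jaw":1},{"dx":0,"dy":0,"dz":0,"ax":0,"ay":0,"az":0,"jaw":1},{"dx":0,"dy":0,"dz":0,"ax":0,"ay":0,"az":0,"jaw":0.6},{"dx":0,"dy":0,"dz":0,"ax":0,"ay":0,"az":0,"jaw":0.5},{"dx":0,"dy":0,"dz":0,"ax":0,"ay":0,"az":0,"jaw":0.4},{"dx":0,"dy":0,"dz":0,"ax":0,"ay":0,"az":0,"jaw":0.3},{"dx":0,"dy":0,"dz":0,"ax":0,"ay":0,"az":0,"jaw":0},{"dx":0,"dy":0,"dz":0,"ax":0,"ay":0,"az":0,"jaw":0},{"dx":0,"dy":0,"dz":0,"ax":0,"ay":0,"az":0,"jaw":0},{"dx":0,"dy":0,"dz":0,"ax":0,"ay":0,"az":0,"jaw":0}]'
python3 - <<'E'
from h import *
D=deckR(19.75);s=sensors.observe();print("F deck",D.inv().apply(s["ft_force"]).round(1),"M",np.round(s["moment"],2),"w",s["width"])
E
```

```text
time: 8.72
position: [0.4933, -0.2727, 0.2745]
tool_rot: [0.956, 0.166, 0.238, -0.042]
ft_force: [-0.8, -1.2, 1.0]
width: 0.0398
F deck [-0.5 -0.8  1.4] M [-0.36  0.23 -0.21] w 0.0397592220288016
```

```bash
python3 -m pendant '[{"dx":0,"dy":0,"dz":-0.003,"ax":0,"ay":0,"az":0,"jaw":0},{"dx":0,"dy":0,"dz":-0.004,"ax":0,"ay":0,"az":0,"jaw":0},{"dx":0,"dy":0,"dz":0,"ax":0,"ay":0,"az":0,"jaw":0}]'
python3 - <<'E'
from h import *
D=deckR(19.75);s=sensors.observe();print("F deck",D.inv().apply(s["ft_force"]).round(1),"M",np.round(s["moment"],2),"w",s["width"]); 
print("tool z vs deck z, rad",D.inv().apply(R.from_quat(s["tool_rot"]).apply([0,0,-1])).round(4))
E
```

```text
time: 9.1
position: [0.49, -0.2738, 0.2808]
tool_rot: [0.956, 0.166, 0.237, -0.042]
ft_force: [0.4, -2.1, -2.6]
width: 0.0399
F deck [-1.5 -2.2 -2.2] M [-0.44  0.11 -0.26] w 0.039945243100019186
tool z vs deck z, rad [ 0.0014 -0.0018  1.    ]
```

Forces are low, at about board weight. I'll draw straight off the pins.

```bash
python3 -m pendant '[{"dx":0,"dy":0,"dz":-0.005,"ax":0,"ay":0,"az":0,"jaw":0},{"dx":0,"dy":0,"dz":-0.006,"ax":0,"ay":0,"az":0,"jaw":0},{"dx":0,"dy":0,"dz":-0.007,"ax":0,"ay":0,"az":0,"jaw":0},{"dx":0,"dy":0,"dz":-0.01,"ax":0,"ay":0,"az":0,"jaw":0},{"dx":0,"dy":0,"dz":-0.02,"ax":0,"ay":0,"az":0,"jaw":0},{"dx":0,"dy":0,"dz":-0.03,"ax":0,"ay":0,"az":0,"jaw":0},{"dx":0,"dy":0,"dz":-0.02,"ax":0,"ay":0,"az":0,"jaw":0},{"dx":0,"dy":0,"dz":0,"ax":0,"ay":0,"az":0,"jaw":0}]'
python3 look.py L
python3 - <<'E'
from h import *
D=deckR(19.75);s=sensors.observe();print("F",np.round(s["ft_force"],1),"w",s["width"],"p",s["position"].round(4))
t,sd=cam("top"),cam("side")
# tray from rim corners in top, floor corners; refine by colour blob
for n,c in (("top",t),("side",sd)):
    im=cv2.imread(f"pics/{n}0.png")
    r=(180,150,275,250) if n=="top" else (170,220,275,280)
    sub=im[r[1]:r[3],r[0]:r[2]]; g=cv2.cvtColor(sub,cv2.COLOR_BGR2GRAY); m=(g>75).astype(np.uint8)
    k=max(cv2.findContours(m,cv2.RETR_EXTERNAL,cv2.CHAIN_APPROX_NONE)[0],key=cv2.contourArea)
    q=cv2.approxPolyDP(cv2.convexHull(k),5,True)[:,0]+r[:2]; print(n,cv2.contourArea(k),q.tolist())
    P=np.array([onz(c,u,.015) for u in q]); print(P.round(4).tolist(),P.mean(0).round(4))
E
```

```text
time: 10.1
position: [0.4466, -0.2898, 0.37]
tool_rot: [0.956, 0.166, 0.239, -0.041]
ft_force: [-0.1, 0.2, -3.1]
width: 0.0397
F [ 1.  -0.6 -2.9] w 0.04000282915563359 p [ 0.4469 -0.2896  0.3682]
top 9306.0 [[274, 150], [274, 249], [180, 249], [180, 150]]
[[0.7415, 0.0582, 0.015], [0.4625, 0.0635, 0.015], [0.4664, 0.3222, 0.015], [0.7457, 0.3254, 0.015]] [0.604  0.1923 0.015 ]
side 3494.0 [[192, 225], [264, 230], [258, 276], [178, 269]]
[[0.7365, 0.161, 0.015], [0.5623, 0.0691, 0.015], [0.4728, 0.2301, 0.015], [0.6432, 0.3176, 0.015]] [0.6037 0.1945 0.015 ]
```

Board is free and held (width 40 mm, about 3 N weight). The tray's centre comes out at about (0.602, 0.194), yaw about 28°, from both cameras. Planning the level-out and carry.

Run:
```python
from h import *
Rg=toolR(28,0);plan([.602,.194,.33],Rg)
s=sensors.observe();R0=R.from_quat(s["tool_rot"]);Rm=toolR(19.75,0);print("level turn",(R0.inv()*Rm).as_rotvec().round(4));plan([.602,.194,.33],Rm)
```

```text
turn [ 0.0349 -0.4876 -0.1414]  shift [ 0.364  -0.3542  0.0382] | t 10.15 p [ 0.4469 -0.2896  0.3682] F [ 1.  -0.6 -2.9] w 0.04
level turn [-2.000e-04 -4.884e-01 -2.000e-04]
turn [-2.000e-04 -4.884e-01 -2.000e-04]  shift [ 0.3094 -0.4027  0.0382] | t 10.15 p [ 0.4469 -0.2896  0.3682] F [ 1.  -0.6 -2.9] w 0.04
```

```bash
python3 -m pendant '[{"dx":0,"dy":0,"dz":-0.005,"ax":0,"ay":-0.061,"az":0,"jaw":0},{"dx":0,"dy":0,"dz":-0.005,"ax":0,"ay":-0.061,"az":0,"jaw":0},{"dx":0,"dy":0,"dz":0,"ax":0,"ay":-0.061,"az":0,"jaw":0},{"dx":0,"dy":0,"dz":0,"ax":0,"ay":-0.061,"az":0,"jaw":0},{"dx":0,"dy":0,"dz":0,"ax":0,"ay":-0.061,"az":0,"jaw":0},{"dx":0,"dy":0,"dz":0,"ax":0,"ay":-0.061,"az":0,"jaw":0},{"dx":0,"dy":0,"dz":0,"ax":0,"ay":-0.061,"az":0,"jaw":0},{"dx":0,"dy":0,"dz":0,"ax":0,"ay":-0.061,"az":0,"jaw":0},{"dx":0.015,"dy":-0.04,"dz":0,"ax":0,"ay":0,"az":0,"jaw":0},{"dx":0.015,"dy":-0.04,"dz":0,"ax":0,"ay":0,"az":0,"jaw":0},{"dx":0.015,"dy":-0.04,"dz":0,"ax":0,"ay":0,"az":0,"jaw":0},{"dx":0.015,"dy":-0.04,"dz":0,"ax":0,"ay":0,"az":-0.048,"jaw":0},{"dx":0.015,"dy":-0.03,"dz":0,"ax":0,"ay":0,"az":-0.048,"jaw":0},{"dx":0.03,"dy":-0.03,"dz":0,"ax":0,"ay":0,"az":-0.048,"jaw":0},{"dx":0.03,"dy":-0.03,"dz":0,"ax":0,"ay":0,"az":0,"jaw":0},{"dx":0.03,"dy":-0.03,"dz":0,"ax":0,"ay":0,"az":0,"jaw":0},{"dx":0,"dy":0,"dz":0,"ax":0,"ay":0,"az":0,"jaw":0}]'
python3 - <<'E'
from h import *
plan([.602,.194,.30],toolR(28,0))
E
```

```text
time: 12.28
position: [0.4872, 0.0372, 0.375]
tool_rot: [0.97, 0.245, -0.001, -0.002]
ft_force: [-0.5, -0.6, -3.2]
width: 0.0393
turn [-0.0044  0.0016  0.0054]  shift [ 0.175  -0.0845  0.075 ] | t 12.28 p [0.4872 0.0372 0.375 ] F [-0.5 -0.6 -3.2] w 0.0393
```

```bash
python3 -m pendant '[{"dx":0.035,"dy":-0.017,"dz":0,"ax":-0.004,"ay":0.0016,"az":0.005,"jaw":0},{"dx":0.035,"dy":-0.017,"dz":0,"ax":0,"ay":0,"az":0,"jaw":0},{"dx":0.035,"dy":-0.017,"dz":0,"ax":0,"ay":0,"az":0,"jaw":0},{"dx":0.035,"dy":-0.017,"dz":0.02,"ax":0,"ay":0,"az":0,"jaw":0},{"dx":0.035,"dy":-0.017,"dz":0.025,"ax":0,"ay":0,"az":0,"jaw":0},{"dx":0,"dy":0,"dz":0.03,"ax":0,"ay":0,"az":0,"jaw":0},{"dx":0,"dy":0,"dz":0.03,"ax":0,"ay":0,"az":0,"jaw":0},{"dx":0,"dy":0,"dz":0.02,"ax":0,"ay":0,"az":0,"jaw":0},{"dx":0,"dy":0,"dz":0,"ax":0,"ay":0,"az":0,"jaw":0}]'
python3 look.py Tr
python3 - <<'E'
from h import *
plan([.602,.194,.205],toolR(28,0))
b=vision.read_camera("side");w=cv2.imread("pics/Tr.png")
im=np.zeros((375,800,3),np.uint8);im[:,:400]=cv2.resize(b[150:300,140:300],(400,375));im[:300,400:]=cv2.resize(w,(400,300));cv2.imwrite("pics/tr.png",im)
E
```

```text
time: 13.4
position: [0.6017, 0.1905, 0.2491]
tool_rot: [0.971, 0.239, -0.001, 0.001]
ft_force: [0.3, 0.9, -2.6]
width: 0.04
turn [ 0.0017 -0.0001 -0.005 ]  shift [ 0.0014 -0.0029  0.0462] | t 13.45 p [0.6021 0.1907 0.2512] F [-0.6  0.2 -3.1] w 0.0396
```

View pics/tr.png

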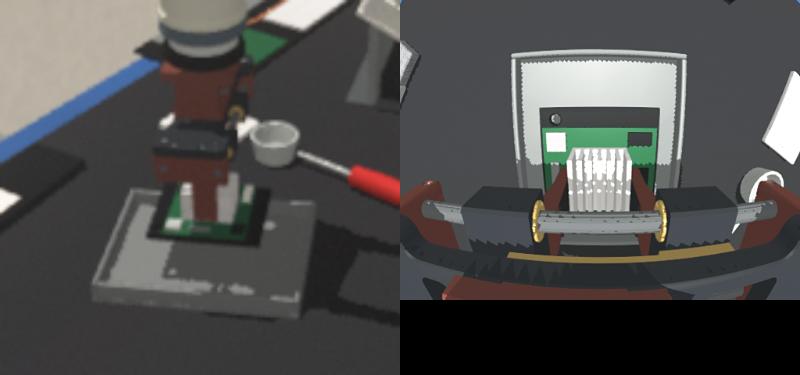

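The board is level and squarely over the tray: in the wrist half the tray rim spans 513..687 and the board 540..660. Lowering gently now.

```bash
python3 -m pendant '[{"dx":0.001,"dy":-0.003,"dz":0.015,"ax":0.0017,"ay":0,"az":-0.005,"jaw":0},{"dx":0,"dy":0,"dz":0.012,"ax":0,"ay":0,"az":0,"jaw":0},{"dx":0,"dy":0,"dz":0.008,"ax":0,"ay":0,"az":0,"jaw":0},{"dx":0,"dy":0,"dz":0.003,"ax":0,"ay":0,"az":0,"jaw":0},{"dx":0,"dy":0,"dz":0,"ax":0,"ay":0,"az":0,"jaw":0},{"dx":0,"dy":0,"dz":0,"ax":0,"ay":0,"az":0,"jaw":0}]'
python3 -m pendant '[{"dx":0,"dy":0,"dz":0.002,"ax":0,"ay":0,"az":0,"jaw":0},{"dx":0,"dy":0,"dz":0.002,"ax":0,"ay":0,"az":0,"jaw":0},{"dx":0,"dy":0,"dz":0,"ax":0,"ay":0,"az":0,"jaw":0}]'
```

```text
time: 14.25
position: [0.6019, 0.1943, 0.2143]
tool_rot: [0.97, 0.242, 0.001, -0.0]
ft_force: [0.0, 0.0, -3.2]
width: 0.0398
time: 14.62
position: [0.6016, 0.1943, 0.2095]
tool_rot: [0.97, 0.242, 0.0, -0.0]
ft_force: [0.1, 0.5, -2.2]
width: 0.0398
```

```bash
for i in 1; do python3 -m pendant '[{"dx":0,"dy":0,"dz":0.0015,"ax":0,"ay":0,"az":0,"jaw":0},{"dx":0,"dy":0,"dz":0.0015,"ax":0,"ay":0,"az":0,"jaw":0},{"dx":0,"dy":0,"dz":0,"ax":0,"ay":0,"az":0,"jaw":0}]'; done
python3 -m pendant '[{"dx":0,"dy":0,"dz":0.001,"ax":0,"ay":0,"az":0,"jaw":0},{"dx":0,"dy":0,"dz":0,"ax":0,"ay":0,"az":0,"jaw":0}]'
```

```text
time: 15.0
position: [0.6017, 0.1943, 0.2066]
tool_rot: [0.97, 0.242, 0.001, -0.0]
ft_force: [-0.5, 0.5, -2.6]
width: 0.0396
time: 15.25
position: [0.6017, 0.1943, 0.2057]
tool_rot: [0.97, 0.242, 0.001, -0.0]
ft_force: [0.5, 0.2, -3.6]
width: 0.0399
```

```bash
python3 -m pendant '[{"dx":0,"dy":0,"dz":0.001,"ax":0,"ay":0,"az":0,"jaw":0},{"dx":0,"dy":0,"dz":0.001,"ax":0,"ay":0,"az":0,"jaw":0},{"dx":0,"dy":0,"dz":0,"ax":0,"ay":0,"az":0,"jaw":0}]'
python3 -m pendant '[{"dx":0,"dy":0,"dz":0.001,"ax":0,"ay":0,"az":0,"jaw":0},{"dx":0,"dy":0,"dz":0,"ax":0,"ay":0,"az":0,"jaw":0}]'
```

```text
time: 15.62
position: [0.6017, 0.1943, 0.2038]
tool_rot: [0.97, 0.242, 0.001, -0.0]
ft_force: [-0.2, 0.6, -3.1]
width: 0.0399
time: 15.88
position: [0.6018, 0.1943, 0.2035]
tool_rot: [0.97, 0.242, 0.001, -0.0]
ft_force: [-1.4, -0.0, 2.0]
width: 0.0397
```

Contact at TCP z 0.2035: the force went from -3 to +2 N. Release and lift away.

```bash
python3 -m pendant '[{"dx":0,"dy":0,"dz":0,"ax":0,"ay":0,"az":0,"jaw":0.6},{"dx":0,"dy":0,"dz":0,"ax":0,"ay":0,"az":0,"jaw":0.8},{"dx":0,"dy":0,"dz":0,"ax":0,"ay":0,"az":0,"jaw":0.8},{"dx":0,"dy":0,"dz":0,"ax":0,"ay":0,"az":0,"jaw":0.8},{"dx":0,"dy":0,"dz":-0.01,"ax":0,"ay":0,"az":0,"jaw":0.8},{"dx":0,"dy":0,"dz":-0.03,"ax":0,"ay":0,"az":0,"jaw":0.8},{"dx":0,"dy":0,"dz":-0.05,"ax":0,"ay":0,"az":0,"jaw":0.8},{"dx":-0.03,"dy":0,"dz":-0.05,"ax":0,"ay":0,"az":0,"jaw":0.8},{"dx":-0.05,"dy":0,"dz":-0.02,"ax":0,"ay":0,"az":0,"jaw":0.8},{"dx":-0.05,"dy":0,"dz":0,"ax":0,"ay":0,"az":0,"jaw":0.8},{"dx":0,"dy":0,"dz":0,"ax":0,"ay":0,"az":0,"jaw":0.8},{"dx":0,"dy":0,"dz":0,"ax":0,"ay":0,"az":0,"jaw":0.8}]'
python3 look.py F
python3 - <<'E'
from h import *
b=vision.read_camera("side");t=vision.read_camera("top");w=cv2.imread("pics/F.png")
im=np.zeros((600,800,3),np.uint8);im[:300,:400]=cv2.resize(b,(400,300));im[:300,400:]=cv2.resize(t,(400,300));im[300:,:400]=cv2.resize(w,(400,300));im[300:,400:]=cv2.resize(b[200:300,150:283],(400,300));cv2.imwrite("pics/fin.png",im)
E
```

```text
time: 17.38
position: [0.487, 0.1332, 0.3635]
tool_rot: [0.97, 0.242, 0.002, -0.0]
ft_force: [0.6, 0.1, 0.3]
width: 0.0701
```

View pics/fin.png

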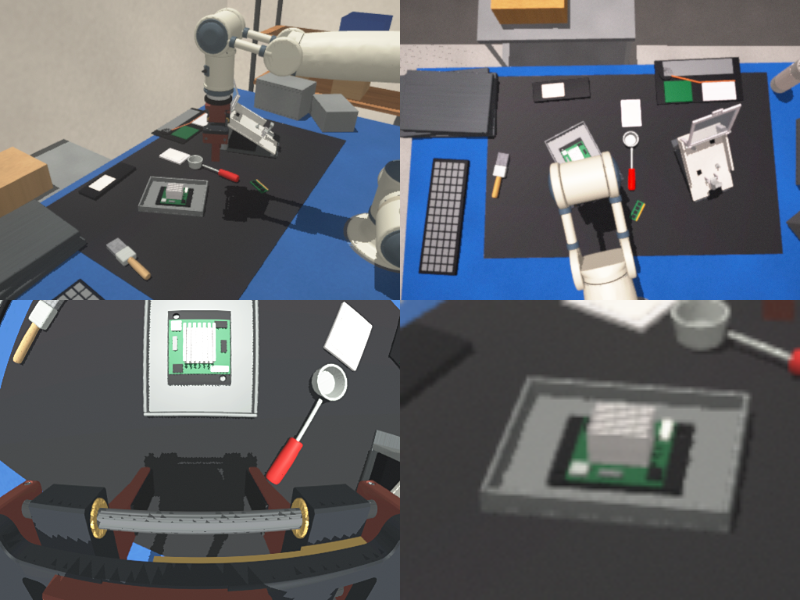

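The final picture shows the board flat and centred in the tray: fins at about (200,340) in the wrist quarter, with the tray spanning 145..257. The cover still stands open at about (715,125) in the top quarter, the bystanders are in place and the gripper is clear.

```bash
python3 -c "
from workcell import job
print(job.finish_job())"
```

```text
the job is handed in; nothing more can be done
None
```

The job is done and handed in at about 17.5 s. The board lies in the tray and the cover stands open; no verdict was reported.

**What I did**
- I pressed the latch pad with the jaws shut, reading 6.5 N, and the cover sprang open by itself. The arm kept clear of it.
- I gripped the heat sink at 40 mm and drew the board straight up the deck's normal. The tool stayed within 0.003 rad of my estimate of that normal, and the force while still on the pins was under 4 N.
- I levelled the board, carried it over and lowered it in 1 mm steps. It touched the tray floor with the TCP at z = 0.2035 m; then I let go and backed off.

**Last checks**
- The final pictures show the board flat with the heat sink up, near the tray's centre. The cover is still leaning back open, and the bystanders look unmoved. I judged these by eye and did not measure the board's final position, its tilt or the cover's angle.
- The force sensor reads about zero, so the gripper is free.

**Checks that disagreed**
- **Cover edge:** its visible front edge measured about 14 mm nearer the hinge than the text says. I placed the jig by its deck and pad instead, and the hook and heat sink then fitted that pose.
- **Height from the two wrist views:** their short baseline put heights off by 5 to 13 mm. I did not use them: I relied on the fitted deck pose and the stated sizes for the grasp height, and felt for the tray floor by force.
- **Tray outline:** the automatic colour mask failed in the top view. I used hand-picked corners there and the side view's mask, and the two centres agreed to about 3 mm.

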